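# Set the station pointer, then hold its recessed button with the probe

## Task

Turn the soldering station's knob until the dial pointer points at the steel tab on the dial's rim. Then take the probe out of its wooden stand by its handle, reach its thin rod upright through the round hole in the station's top, and press the recessed button inside fully down; finish while still gripping the probe and holding the button down with it, the pointer still at the tab. Leave the solder spool, the screwdriver and the round enclosure where they are.

Things in the scene. Friction and masses are not known exactly. Their poses are not given: they have to be found in the camera images.
- station: Fixed grey soldering station lying flat on the leather mat: a plain box 160 (x) by 270 (y) by 65 mm high, origin at the centre of its underside, z up. Its flat top carries three things: a 108 mm wide round white dial, centre at x +12, y +76 mm; a round black knob, axis at x -20, y -10 mm; a 13 mm round hole with a thin steel ring, at x -20, y -90 mm.
- knob_grip (a point): Point on the axis of the black round ribbed knob, 26 mm above the station's top: a good height to grip. The knob is 36 mm in diameter and ends 35 mm above the station's top, its axis vertical; it can be gripped at any yaw. It turns about 2.2 rad to either side of its middle, with light friction (0.04 N m), and stays where it is left. The dial pointer is geared to it: it turns in the same sense by 0.6 of the knob's angle.
- pointer (a joint): Angle of the thin black dial pointer in rad: 0 points along the station's +x, growing clockwise seen from above. It follows the knob only (knob clockwise, pointer clockwise, 0.6 rad per rad of knob).
- mark (a joint): Angle of the steel tab on the dial's rim, measured just as the pointer's. It stays put; when both angles are equal the pointer points at the middle of the tab. The tab always starts clockwise of the pointer.
- pointer_tip (a point): Outer tip of the pointer, 40 mm from the dial's centre, 3.5 mm above the station's top.
- mark_tip (a point): Middle of the inner edge of the steel tab, 40 mm from the dial's centre, at the pointer's height. The tab is 8 mm wide; the pointer points at it when its tip lies within the tab's width.
- aperture (a point): Centre of the mouth of the 13 mm round hole, level with the station's top. The hole runs straight down.
- button_top (a point): Centre of the top of the white round button (11.6 mm wide) down inside the hole, 28 mm below the station's top when not pressed. A spring resists it: 1.5 N to start, 5 N fully down.
- button (a joint): Travel of the button in m: 0 untouched, 0.006 fully down.
- stylus_mid (a point): Middle of the probe's length. The probe is loose, 125 mm long, 28 to 56 g, round: below a steel rod 7 mm in diameter and 55 mm long, above it a black handle 18 mm in diameter and 70 mm long. This point lies 62.5 mm above the rod's tip, 7.5 mm above the handle's lower end. The probe starts upright in the stand, its handle's lower end resting on the stand's top; its z axis points from tip to handle.
- stylus_handle (a point): Point on the probe's axis, 95 mm above the rod's tip, 40 mm above the handle's lower end and 30 mm below its top: where to grip, at any yaw.
- stylus_tip (a point): Lower end of the probe's thin rod.
- holder: Fixed dark wooden stand, 50 (x) by 80 (y) by 62 mm high, origin at the centre of its underside. The probe stands in its middle hole (9 mm wide, 58 mm deep); the two smaller holes are empty.
- spool: Bystander: loose white solder spool standing upright, 60 mm in diameter, 46 mm high, origin at the centre of its underside. Leave alone.
- enclosure: Bystander: loose round black open enclosure with a small circuit board in it, 90 mm in diameter, 30 mm high, origin at the centre of its underside. Leave alone.
- driver: Bystander: loose screwdriver lying on the mat, 170 mm long, along its own x. Leave alone.
Mind the look-alikes: they are no part of the job. There is more than one size of the part that bears stylus_mid; the job needs the largest.

How it is judged:
By the outcome, as a careful person would: the job done as asked, in the order asked, and still so for the second after the job is handed in, while the arm keeps its last pose, push and grip.
It also fails if it takes over 58 s, if anything falls off the work surface, if the arm or the gripper's body presses on something with over 40 N, if the wrist force passes 120 N, or if a joint passes its speed limit or range.

## Robot

A 7-joint arm with a two-finger parallel gripper is mounted at the origin on the work surface. World frame = base frame: x ahead of the robot, y to its left, z up, the work surface at z = 0. Lengths are in m, angles in rad, forces in N, time in s.
With the tool pointing down it reaches from about 0.35 to 0.9 m from the base axis. Payload 19.9 kg.
Tool frame: the origin (TCP) lies on the centre line of the jaws, within the pads' length; the fingertips stand 11 mm ahead of it and the grasp point (between the pads) lies 8 mm behind it; z points along the fingers, y is the line along which they close (so a half turn about z gives the same grasp; the last joint's range is limited). The gripper opens to 85 mm and grips with 20 to 120 N. Pads are 22 mm wide; open, the fingers measure 114 mm over their backs; the gripper's body (76 mm by 85 mm) begins 54 mm behind the grasp point. The pads swing forward as they close: fully open they stand 13 mm farther back than shut.
Start: joints at [-1.175, 0.417, -0.01, 1.614, 0.005, 1.111, -0.053], TCP at [0.265, 0.566, 0.242] pointing down, gripper open.
Joint ranges: [-2.81, 2.81], [-0.39, 2.02], [-1.27, 1.25], [0.06, 2.57], [-1.19, 4.33], [0.19, 2], [-2.82, 2.82]. Speed limits (rad/s): [1.89, 1.89, 2.39, 2.39, 3.01, 3.01, 3.01].

## Interface

Orientations are given as a unit quaternion [w, x, y, z].
In Python, from plant import robot, snapshot, camera_model, boxes_of, spot_point gives the robot as it stands. The module is installed in compiled form; this text tells all that it offers. Calls block until the motion is done:
- robot.goto(position, orientation): joint-space move of the TCP to a pose.
- robot.servo_line(position, rotation=None, velocity=0.15, guard=None): straight line of the TCP; rotation=None keeps the orientation; velocity is the mean speed in m/s. With guard (N) it stops when the force on the tool has changed by that much, and returns True; else False.
- robot.movej(angles): joint-space move.
- robot.command_gripper(opening, grip_force=None): finger opening in m; grip_force is the grip in N (None keeps the last); returns when the fingers have stopped.
- robot.hold(seconds).
- robot.ik(position, orientation): joint angles nearest the present ones, or None.
- snapshot(name): name is "scene" or "top" or "wrist"; returns the picture (420x560x3 uint8, red, green, blue); there is no depth.
- camera_model(name): a dict with "intrinsics" (3x3 intrinsics, pixels), "world_from_camera" (4x4, takes a point from camera to world coordinates). Camera axes: x right, y down, z forward; pixel columns grow to the right and rows downward; lengths in m; the calibration is good to about 2 mm. A picture is of the moment at which its call begins: read the wrist's pose just before it. camera_model takes no time and is no camera call; for the wrist camera it gives the pose at the moment of the call.
A pose or a line that the arm cannot do raises robot.Unreachable and nothing moves.
- robot.sign_off(): hands the job in; it is judged then, once.
Trained networks look in the newest picture that a camera, given by its name, has taken for a name from the list of things; names that differ only in an ending like _2 or _b are one class to them, and where a whole thing is asked for, a point or a joint stands for the part that bears it (a point fixed in the world has none). Each returns a list of dicts, best first, with "confidence" (0 to 1); they miss things now and then, are a little off and sometimes report something else, mostly with a low value. They report only what shows in the picture. A call takes as long as a camera call. They do not tell look-alikes from the thing itself.
- boxes_of(camera, thing): "position" ([x, y, z] in m, in the coordinates of the camera as it stood for that picture, good to about 4 mm: the middle of the surface that is visible of it).
- spot_point(camera, thing): "position" ([x, y, z] in m, in the coordinates of the camera as it stood for that picture, good to about 4 mm: a listed point, or the origin of a listed thing).
Readings, each from a call of its own:
- robot.get_time_s(): time.
- robot.get_joints(): joint angles.
- robot.get_qd(): joint speeds.
- robot.get_effort(): joint torques, N m.
- robot.get_eef_pos(): TCP position.
- robot.get_eef_rot(): TCP orientation.
- robot.get_force(): force on the tool from outside, world axes, zero at the start.
- robot.get_ft_torque(): the same for the moment, N m.
- robot.get_width(): finger opening in m.
- robot.get_gripper_force(): force on a finger pad.
Only numpy, scipy, OpenCV 4.12 (cv2) and the standard library are available. Lean on these libraries where they do the work, as an engineer would, in place of code of your own. Each camera call takes 0.05 s, during which the arm holds its last target. There are 200 camera calls.

## Working session

There is one attempt and no reset: what is moved stays moved. The work goes in short steps, each a Python script; the robot and the scene stay as the last script left them, time stands still between calls to the robot, and variables do not carry over. Pictures are saved under pics/ and viewed, at most 10 in all, crops included, and the job is handed in when it is done.

```bash
mkdir -p pics
cat > h.py <<'E'
import numpy as np, cv2
from plant import robot, snapshot, camera_model, boxes_of, spot_point
def snap(cam,name=None):
    M=camera_model(cam); im=snapshot(cam)
    if name: cv2.imwrite('pics/'+name+'.png',im[:,:,::-1])
    return M,im
def w(M,p): return (M["world_from_camera"]@np.r_[p,1])[:3]
def pix(M,P):
    c=np.linalg.inv(M["world_from_camera"])@np.r_[P,1]; q=M["intrinsics"]@c[:3]; return q[:2]/q[2]
def ray(M,uv,z):
    T=M["world_from_camera"]; d=T[:3,:3]@np.linalg.solve(M["intrinsics"],[uv[0],uv[1],1]); o=T[:3,3]
    return o+d*(z-o[2])/d[2]
def show(cam,M,things,f=spot_point):
    for t in things:
        for r in f(cam,t)[:4]:
            P=w(M,r["position"]); print(cam,t,round(r["confidence"],2),P.round(4),pix(M,P).round(0))
E
python3 - <<'E'
from h import *
np.set_printoptions(suppress=True)
M,a=snap("top","top1"); 
print(M["world_from_camera"].round(3).tolist())
show("top",M,["station","knob_grip","pointer_tip","mark_tip","aperture","stylus_handle","stylus_mid","holder","spool","enclosure","driver"])
M,b=snap("scene","scene1"); show("scene",M,["stylus_handle","stylus_mid","holder","knob_grip","aperture"])
print(robot.get_time_s(),robot.get_eef_rot())
E
```

```text
[[0.025, -0.998, 0.06, 0.527], [-0.999, -0.027, -0.035, -0.027], [0.036, -0.059, -0.998, 0.898], [0.0, 0.0, 0.0, 1.0]]
top station 0.78 [0.513  0.0161 0.0027] [245. 247.]
top knob_grip 0.55 [0.4846 0.0167 0.0886] [243. 261.]
top pointer_tip 0.63 [0.5832 0.1007 0.0651] [205. 213.]
top pointer_tip 0.22 [ 0.7181 -0.2915  0.0025] [379. 163.]
top mark_tip 0.6 [0.5819 0.0645 0.0685] [222. 214.]
top aperture 0.72 [ 0.464  -0.0612  0.069 ] [280. 271.]
top stylus_handle 0.73 [ 0.5354 -0.3208  0.1052] [406. 241.]
top stylus_handle 0.53 [ 0.4594 -0.3261  0.077 ] [404. 276.]
top stylus_handle 0.41 [ 0.4847 -0.4076  0.077 ] [442. 265.]
top stylus_mid 0.55 [ 0.4592 -0.329   0.0536] [401. 276.]
top stylus_mid 0.49 [ 0.4852 -0.4054  0.0519] [435. 264.]
top stylus_mid 0.44 [ 0.5344 -0.3228  0.0724] [402. 241.]
top holder 0.61 [ 0.5384 -0.3246  0.0071] [393. 239.]
top holder 0.47 [0.4875 0.0141 0.0911] [244. 260.]
top spool 0.75 [0.4477 0.2944 0.0048] [121. 273.]
top enclosure 0.61 [0.658  0.309  0.0024] [119. 180.]
top driver 0.75 [ 0.7206 -0.2927  0.0007] [379. 162.]
scene stylus_handle 0.73 [ 0.487  -0.4012  0.0729] [122. 310.]
scene stylus_handle 0.68 [ 0.5315 -0.3231  0.101 ] [165. 287.]
scene stylus_handle 0.44 [ 0.4593 -0.3272  0.0733] [140. 277.]
scene stylus_mid 0.74 [ 0.4915 -0.4016  0.0532] [125. 316.]
scene stylus_mid 0.55 [ 0.5367 -0.3175  0.0721] [171. 294.]
scene stylus_mid 0.44 [ 0.4621 -0.3265  0.0501] [144. 284.]
scene holder 0.68 [ 0.5357 -0.3259  0.0013] [173. 315.]
scene aperture 0.65 [ 0.4674 -0.0599  0.0696] [230. 203.]
0.9 [ 0.00001587  0.21712281  0.97614429 -0.00003992]
```

View pics/top1.png

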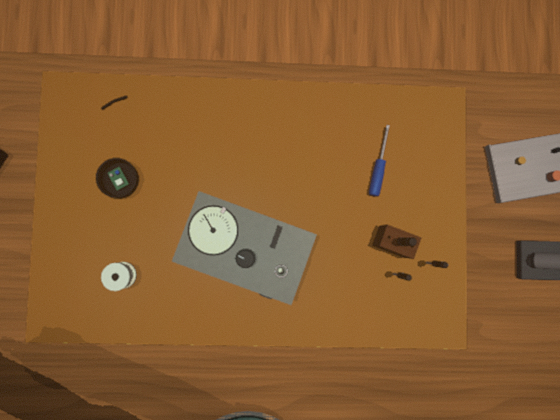

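View pics/scene1.png

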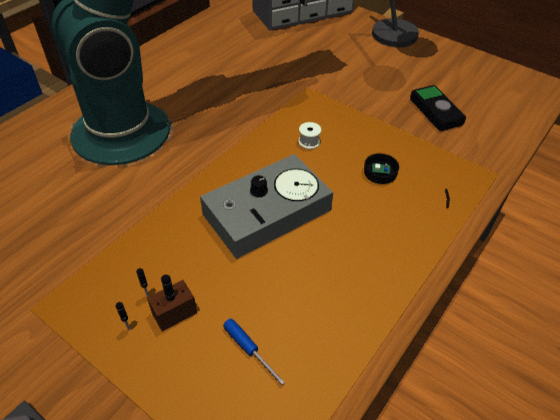

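The top view shows the station turned about −20°, dial at (213,230), pointer tip (205,213), knob (245,258) and hole (281,271). The large probe is in the stand at about (400,241), with two smaller look-alikes at (400,276) and (437,264). The scene view agrees. Next is a closer look with the wrist camera.

```bash
cat >> h.py <<'E'
from scipy.spatial.transform import Rotation as R
def q(yaw): return [0,np.cos(yaw/2),np.sin(yaw/2),0]
def Rt():
    a=robot.get_eef_rot(); return R.from_quat([a[1],a[2],a[3],a[0]]).as_matrix()
E
python3 - <<'E'
from h import *
np.set_printoptions(suppress=True)
T=camera_model("wrist")["world_from_camera"]; r=Rt()
off=r.T@(T[:3,3]-robot.get_eef_pos()); print("cam in tool",off.round(3),(r.T@T[:3,:3]).round(2).tolist())
yaw=np.pi/2
tgt=np.array([0.513,0.03,0.0])
for d in (-.8,0,.8): print(d,robot.ik([.485,.015,.2],q(yaw+d)))
rr=R.from_quat([*q(yaw)[1:],0]).as_matrix()
p=tgt-rr@np.r_[off[:2],0]; p[2]=0.27
robot.goto(p,q(yaw))
M,a=snap("wrist","w1"); show("wrist",M,["station","knob_grip","pointer_tip","mark_tip","aperture"])
print(robot.get_time_s(),robot.get_joints())
E
```

```text
cam in tool [ 0.069  0.001 -0.131] [[-0.0, -0.96, -0.27], [1.0, -0.0, -0.0], [0.0, -0.27, 0.96]]
-0.8 [-0.65032926  0.25414904  0.64215482  2.01368915 -0.18876931  0.93141016
 -0.71025287]
0 [-0.58460521  0.24362836  0.56354506  2.01190209 -0.16158611  0.92887416
  0.0627819 ]
0.8 [-0.5165504   0.23512254  0.48336469  2.00997281 -0.13578107  0.9270532
  0.83724098]
wrist station 0.94 [ 0.5136  0.0188 -0.    ] [279. 128.]
wrist knob_grip 0.75 [0.4915 0.0137 0.095 ] [256. 136.]
wrist knob_grip 0.72 [0.5104 0.0144 0.0005] [276. 131.]
wrist pointer_tip 0.54 [0.5843 0.104  0.0705] [351.  41.]
wrist pointer_tip 0.26 [ 0.5364 -0.3204  0.0002] [293. 349.]
wrist mark_tip 0.61 [0.5814 0.0695 0.071 ] [346.  79.]
wrist aperture 0.86 [ 0.4677 -0.0637  0.0708] [238. 205.]
3.5333 [-0.5417321   0.219828    0.64579848  1.8718081  -0.14794022  1.09766884
  0.16058909]
```

View pics/w1.png

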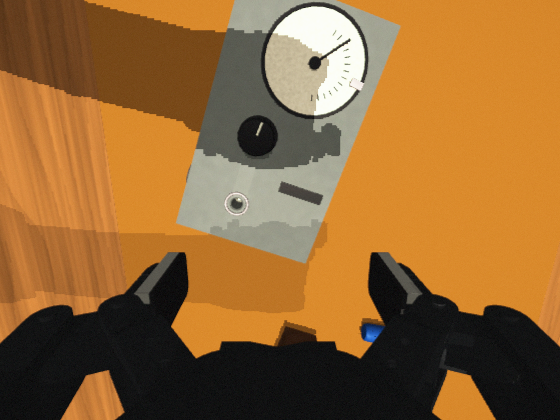

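The wrist view shows the hub at (315,63), pointer tip (350,40), tab (354,84), knob top (257,136) and hole (236,203). I'll fit the station pose from these.

Run:
```python
from h import *
np.set_printoptions(suppress=True)
M=camera_model("wrist")
im=cv2.imread('pics/w1.png')
c=np.vstack([np.hstack([cv2.resize(im[y:y+100,x:x+100],(400,400),interpolation=cv2.INTER_CUBIC)]) for x,y in [(280,10)]])
c2=cv2.resize(im[100:220,210:310],(333,400),interpolation=cv2.INTER_CUBIC)
cv2.imwrite('pics/w1c.png',np.hstack([c,c2]))
zt=.065
P={'hub':ray(M,(315,63),zt+.0035),'knob':ray(M,(257,136),zt+.035),'hole':ray(M,(236,203),zt),'tip':ray(M,(350,40),zt+.0035),'mark':ray(M,(352,82),zt+.0035)}
for k,v in P.items(): print(k,v.round(4))
L=np.array([[12,76],[-20,-10],[-20,-90]])/1000; W=np.array([P[k][:2] for k in('hub','knob','hole')])
l=L-L.mean(0); ww=W-W.mean(0)
th=np.arctan2((l[:,0]*ww[:,1]-l[:,1]*ww[:,0]).sum(),(l*ww).sum())
Rm=np.array([[np.cos(th),-np.sin(th)],[np.sin(th),np.cos(th)]]); t=W.mean(0)-Rm@L.mean(0)
print(np.degrees(th),t,"fit",(L@Rm.T+t).round(4))
for k in('tip','mark'):
    d=P[k][:2]-P['hub'][:2]; print(k,np.degrees(np.arctan2(d[1],d[0])),np.linalg.norm(d))
```

```text
hub [0.5498 0.0835 0.0685]
knob [0.4923 0.0136 0.1   ]
hole [ 0.4645 -0.0635  0.065 ]
tip [0.5836 0.1043 0.0685]
mark [0.5881 0.0657 0.0685]
-19.260060928753205 [0.51362684 0.01565288] fit [[ 0.55    0.0834]
 [ 0.4914  0.0128]
 [ 0.4651 -0.0627]]
tip 31.657336262016617 0.03971724677058489
mark -24.922833617354218 0.042279890348698716
```

View pics/w1c.png

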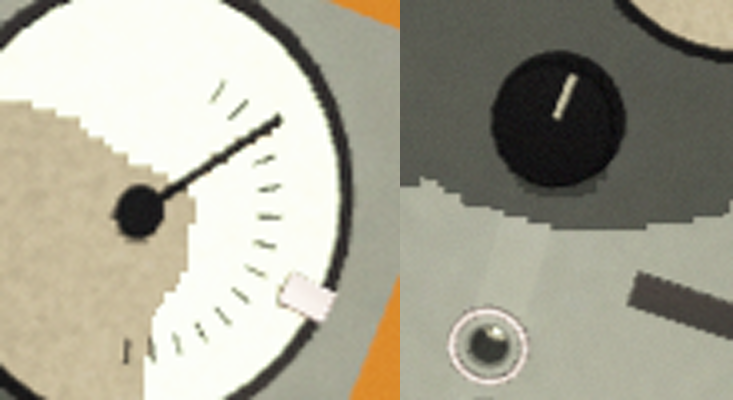

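Run:
```python
from h import *
np.set_printoptions(suppress=True,precision=3)
k=np.array([.4917,.0131]); y0=np.pi/2+.82; D=np.radians(56.6)/.6
robot.command_gripper(.06)
robot.goto([*k,.16],q(y0)); print(robot.get_time_s())
robot.servo_line([*k,.084],velocity=.1,guard=15)
print(robot.get_eef_pos(),robot.get_force())
robot.command_gripper(.02,30); print(robot.get_width(),robot.get_gripper_force(),robot.get_force())
t=robot.get_time_s(); p=robot.get_eef_pos()
robot.servo_line(p,q(y0-D/4)); print("step",robot.get_time_s()-t,robot.get_joints())
for i in (2,3,4): robot.servo_line(p,q(y0-D*i/4))
print(robot.get_time_s(),robot.get_force(),robot.get_ft_torque(),robot.get_eef_pos())
M,a=snap("wrist","w2"); show("wrist",M,["pointer_tip","mark_tip"])
M,a=snap("top","top2"); show("top",M,["pointer_tip","mark_tip"])
a=cv2.imread('pics/w2.png');b=cv2.imread('pics/top2.png')[180:320,160:340]
cv2.imwrite('pics/c2.png',np.hstack([cv2.resize(a,(373,280)),cv2.resize(b,(360,280),interpolation=cv2.INTER_CUBIC)]))
```

```text
4.675
[0.492 0.013 0.085] [ 0.692 -0.442  0.797]
0.03553153755619801 28.351027071475983 [-8.217 -3.767 17.151]
step 0.5583 [-0.514  0.454  0.515  2.078 -0.345  0.692  0.638]
8.15 [-8.557 -2.209 11.336] [-0.235  1.875 -0.058] [0.491 0.012 0.085]
wrist pointer_tip 0.86 [0.586 0.067 0.071] [336.  26.]
wrist mark_tip 0.71 [0.581 0.068 0.071] [326.  34.]
top pointer_tip 0.23 [ 0.464 -0.063  0.067] [280. 271.]
top mark_tip 0.37 [0.584 0.064 0.067] [223. 213.]
```

View pics/c2.png

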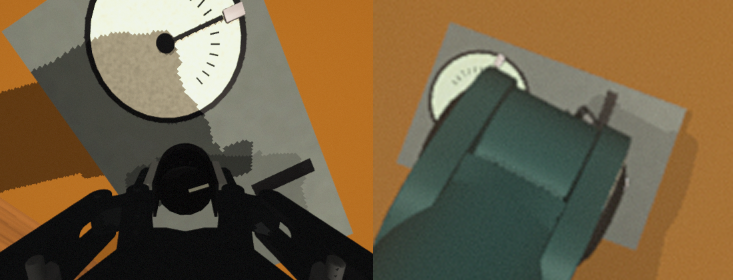

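The pointer now sits on the tab, seen at (228,14) in the crop. I'll release, rise and check it closely.

Run:
```python
from h import *
np.set_printoptions(suppress=True,precision=4)
robot.command_gripper(.06)
p=robot.get_eef_pos(); robot.servo_line([p[0],p[1],.16],velocity=.2)
M,a=snap("wrist","w3"); show("wrist",M,["pointer_tip","mark_tip"])
print(robot.get_time_s(), robot.get_force())
hub=pix(M,[.55,.0834,.0685]); print(hub)
u,v=hub.astype(int); x0,y0=max(u-40,0),max(v-75,0); x0=min(x0,560-150); c=a[y0:y0+150,x0:x0+150]
print(x0,y0); cv2.imwrite('pics/c3.png',cv2.resize(c[:,:,::-1],None,fx=4,fy=4,interpolation=cv2.INTER_CUBIC))
np.savez('M3.npz',T=M["world_from_camera"],K=M["intrinsics"])
```

```text
wrist pointer_tip 0.6 [0.5854 0.0654 0.0706] [316.  63.]
wrist mark_tip 0.77 [0.5807 0.0686 0.0689] [307.  65.]
9.4917 [-0.7629  0.6757 -0.2445]
[260.5073  85.2242]
220 10
```

View pics/c3.png

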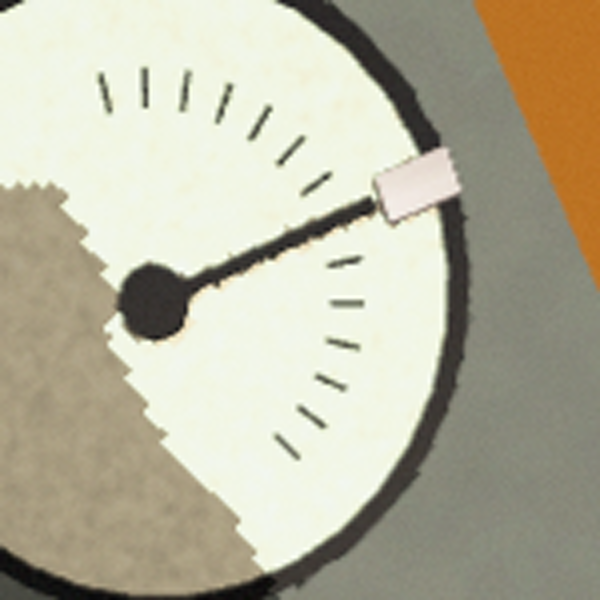

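The pointer tip is at crop (372,205) and the middle of the tab's inner edge at (382,202), so it is aligned. Next, look at the probe.

Run:
```python
from h import *
np.set_printoptions(suppress=True,precision=4)
yaw=np.radians(75); r=R.from_quat([*q(yaw)[1:],0]).as_matrix()
p=np.array([.534,-.322,.25])-r@[.035,0,0]
robot.servo_line([.488,.01,.25],velocity=.3)
robot.goto(p,q(yaw))
M,a=snap("wrist","w4"); show("wrist",M,["stylus_handle","stylus_mid","stylus_tip","holder"])
for z in(.062,.132): print(z,pix(M,[.534,-.322,z]))
print(robot.get_time_s()); np.savez('M4.npz',T=M["world_from_camera"],K=M["intrinsics"])
```

```text
wrist stylus_handle 0.79 [ 0.462  -0.3275  0.076 ] [211. 179.]
wrist stylus_handle 0.7 [ 0.5345 -0.3194  0.1051] [278. 156.]
wrist stylus_handle 0.6 [ 0.4884 -0.401   0.0771] [256. 238.]
wrist stylus_mid 0.95 [ 0.5352 -0.3239  0.0723] [280. 156.]
wrist stylus_mid 0.78 [ 0.4878 -0.4045  0.0475] [258. 231.]
wrist stylus_mid 0.65 [ 0.4622 -0.3299  0.0518] [216. 176.]
wrist stylus_tip 0.94 [ 0.4861 -0.4022  0.0023] [258. 217.]
wrist stylus_tip 0.57 [ 0.4628 -0.3294  0.0019] [225. 169.]
wrist holder 0.71 [ 0.5394 -0.3213  0.0003] [282. 146.]
0.062 [278.0056 153.3227]
0.132 [277.9952 162.8951]
11.5833
```

View pics/w4.png

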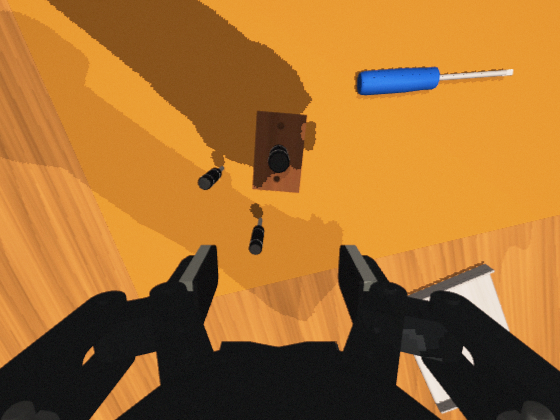

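The probe top is at (278,162), just where (0.534, −0.322) projects. Grasp and lift.

Run:
```python
from h import *
np.set_printoptions(suppress=True,precision=4)
k=[.534,-.322]
robot.command_gripper(.05)
robot.goto([*k,.17],q(np.radians(75)))
robot.servo_line([*k,.094],velocity=.1,guard=12); print(robot.get_eef_pos(),robot.get_force())
robot.command_gripper(.01,40); print(robot.get_width(),robot.get_force())
p=robot.get_eef_pos(); robot.servo_line([p[0],p[1],.215],velocity=.12); print(robot.get_eef_pos(),robot.get_width(),robot.get_force())
robot.goto([.4648,-.0632,.215],q(np.radians(75)))
p=robot.get_eef_pos();print(p,robot.get_time_s())
M,a=snap("wrist","w5"); show("wrist",M,["stylus_tip","stylus_handle","aperture"])
M2,b=snap("scene","s5"); show("scene",M2,["stylus_tip","stylus_handle","stylus_mid","aperture"])
u=pix(M2,[.465,-.063,.1]).astype(int); c=b[u[1]-60:u[1]+60,u[0]-60:u[0]+60]
cv2.imwrite('pics/c5.png',np.hstack([cv2.resize(a,(400,300)),cv2.resize(c,(300,300),interpolation=cv2.INTER_CUBIC)])[:,:,::-1]); print(u-60)
for z in(.215-.087,): print(pix(M2,[p[0],p[1],z]),pix(M,[p[0],p[1],z]),"hole",pix(M2,[.4648,-.0632,.065]))
```

```text
[ 0.5342 -0.3223  0.0945] [-0.1083  0.6037 -0.3175]
0.016644018146623408 [-0.5469  0.8041  6.4347]
[ 0.534  -0.3219  0.2142] 0.017046274301303854 [-0.2709  0.1436 -0.3447]
[ 0.4653 -0.064   0.2152] 15.8167
wrist stylus_tip 0.65 [ 0.4662 -0.062   0.1289] [279. 211.]
wrist stylus_handle 0.73 [ 0.4682 -0.0592  0.2249] [282. 268.]
wrist stylus_handle 0.23 [ 0.4664 -0.0633  0.1287] [279. 212.]
wrist aperture 0.67 [ 0.4666 -0.0624  0.0724] [279. 193.]
wrist aperture 0.52 [ 0.7206 -0.2946  0.0048] [517. 300.]
scene stylus_tip 0.72 [ 0.4915 -0.4042 -0.0012] [130. 331.]
scene stylus_tip 0.68 [ 0.4654 -0.0646  0.1321] [226. 185.]
scene stylus_tip 0.62 [ 0.467  -0.3255  0.0046] [149. 297.]
scene stylus_handle 0.54 [ 0.4597 -0.3277  0.0754] [140. 277.]
scene stylus_handle 0.48 [ 0.4852 -0.403   0.0771] [120. 309.]
scene stylus_handle 0.46 [ 0.4653 -0.0665  0.2224] [223. 156.]
scene stylus_mid 0.6 [ 0.4929 -0.3991  0.0554] [126. 315.]
scene stylus_mid 0.58 [ 0.4603 -0.3264  0.052 ] [143. 283.]
scene stylus_mid 0.5 [0.5832 0.0703 0.0723] [304. 193.]
scene stylus_mid 0.49 [ 0.4668 -0.0619  0.1899] [226. 166.]
scene aperture 0.69 [ 0.4666 -0.058   0.0721] [230. 202.]
[167 134]
[226.7097 186.3688] [277.9756 213.3549] hole [228.3522 205.0306]
```

View pics/c5.png

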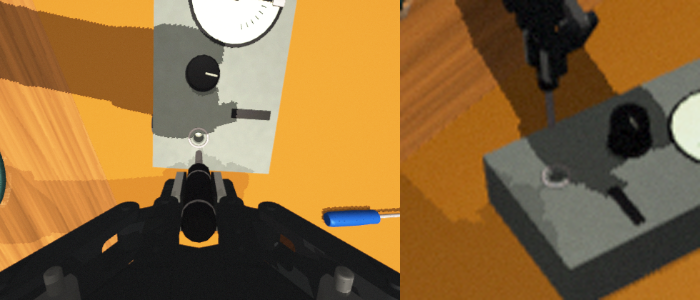

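The crop shows the tip upright in the grip, and the hole ring is at wrist pixel (279,193). I'll go lower and take a close look before entering.

Run:
```python
from h import *
np.set_printoptions(suppress=True,precision=4)
robot.servo_line([.4648,-.0632,.165],velocity=.15)
p=robot.get_eef_pos();print(p)
M,a=snap("wrist","w6"); show("wrist",M,["stylus_tip","aperture"])
M2,b=snap("scene","s6"); show("scene",M2,["aperture","stylus_tip"])
u=pix(M,[.465,-.063,.07]).astype(int); c=a[u[1]-30:u[1]+30,u[0]-30:u[0]+30]
u2=pix(M2,[.465,-.063,.07]).astype(int); d=b[u2[1]-30:u2[1]+30,u2[0]-30:u2[0]+30]
cv2.imwrite('pics/c6.png',np.hstack([cv2.resize(c,(400,400),interpolation=cv2.INTER_CUBIC),cv2.resize(d,(400,400),interpolation=cv2.INTER_CUBIC)])[:,:,::-1]); print(u-30,u2-30)
for z in(.078,.082,.065): print(z,pix(M2,[p[0],p[1],z]),pix(M,[p[0],p[1],z]))
print(robot.get_time_s()); np.savez('M6.npz',T=M["world_from_camera"],K=M["intrinsics"])
```

```text
[ 0.4649 -0.0636  0.1654]
wrist stylus_tip 0.79 [ 0.4629 -0.0585  0.0808] [274. 209.]
wrist aperture 0.97 [ 0.4639 -0.0629  0.0716] [277. 210.]
scene aperture 0.89 [ 0.4659 -0.06    0.0711] [229. 203.]
scene stylus_tip 0.52 [ 0.4899 -0.4022  0.0022] [130. 329.]
scene stylus_tip 0.48 [ 0.4638 -0.3231  0.0068] [149. 294.]
scene stylus_tip 0.44 [ 0.4678 -0.0643  0.0824] [229. 201.]
[248 179] [198 173]
0.078 [227.9581 201.3556] [278.1114 213.2625]
0.082 [227.8619 200.1767] [278.1158 214.897 ]
0.065 [228.2674 205.1468] [278.0978 208.3099]
17.05
```

View pics/c6.png

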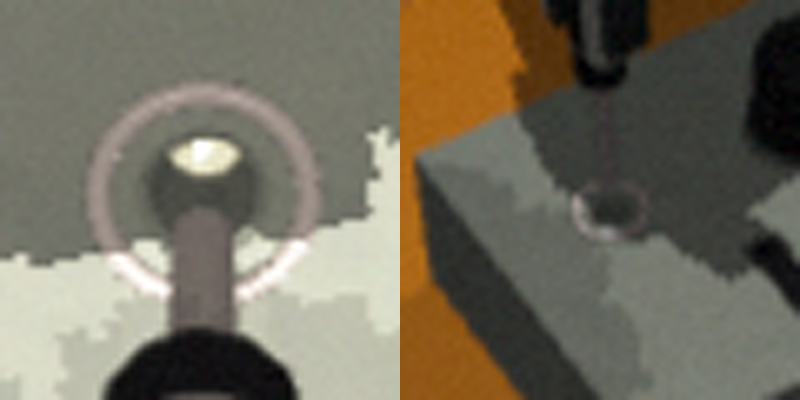

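The rod tip at crop (203,212) is in line with the ring centre (204,190), and the remaining offset is under about 1 mm. I'll descend guarded.

Run:
```python
from h import *
np.set_printoptions(suppress=True,precision=4)
x,y=.4648,-.0636
f0=robot.get_force()
hit=robot.servo_line([x,y,.134],velocity=.04,guard=3); print(hit,robot.get_eef_pos(),robot.get_force()-f0)
if not hit:
    for z in np.arange(.131,.109,-.0015):
        robot.servo_line([x,y,z],velocity=.03); f=robot.get_force()-f0
        print(robot.get_eef_pos(),f,robot.get_width())
        if abs(f[2])>9: break
print(robot.get_time_s())
```

```text
False [ 0.4649 -0.0637  0.1341] [ 0.4261 -0.9573 -0.2045]
[ 0.4648 -0.0636  0.1309] [ 0.8315  0.0277 -0.358 ] 0.016634398323817294
[ 0.4648 -0.0636  0.1295] [ 0.0283 -0.721   0.4198] 0.017127823400307125
[ 0.4647 -0.0636  0.1279] [ 0.9285  0.0736 -0.1787] 0.01723225323889727
[ 0.4648 -0.0636  0.1264] [ 1.031  -0.9237  0.1091] 0.01691576176940129
[ 0.4647 -0.0636  0.1249] [ 0.5798 -0.547   0.0455] 0.016971901126811993
[ 0.4649 -0.0636  0.1235] [ 0.4779 -1.3746  1.3669] 0.017165136590686417
[ 0.4649 -0.0637  0.122 ] [ 0.9681 -0.6429  3.6067] 0.01678338822217361
[ 0.4648 -0.0636  0.1205] [ 0.7506 -0.8265  4.428 ] 0.01681296400354252
[ 0.4649 -0.0636  0.119 ] [ 0.2554 -0.3546  4.6316] 0.017168365755481606
[ 0.4652 -0.0637  0.1179] [-1.7115 -0.0007 16.6265] 0.01697419762483477
20.475
```

Run:
```python
from h import *
np.set_printoptions(suppress=True,precision=4)
robot.hold(.6); print(robot.get_force(),robot.get_width(),robot.get_gripper_force(),robot.get_eef_pos())
M,a=snap("wrist","w7")
cv2.imwrite('pics/w7.png',a[:,:,::-1])
```

```text
[-2.2122 -0.348  15.9074] 0.01678977161347772 40.554629266262054 [ 0.4652 -0.0637  0.118 ]
```

View pics/w7.png

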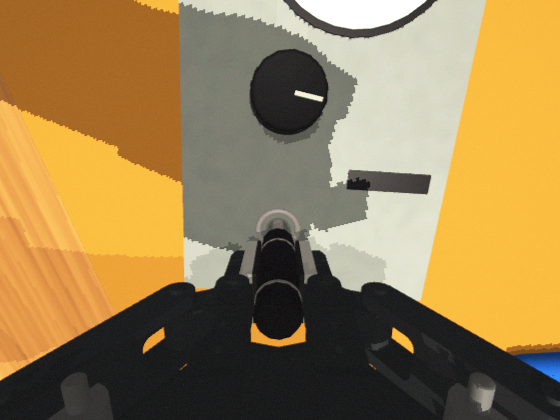

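The rod is in the hole at (278,225) and the probe is upright. The force is steady at about 16 N against the stop, and the knob at (288,92) is untouched. Handing in.

```bash
python3 -c "
from h import *
print(robot.sign_off())"
```

```text
the job is handed in; nothing more can be done
None
```

I turned the pointer to the middle of the tab, and the largest probe, still gripped, is holding the button against its stop at about 16 N; the job was handed in at about 21 s, and I have not seen the verdict.

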